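Hang the washed lint screen on the drying rail with an S-hook

ROBOT

A 7-joint arm with a two-finger parallel gripper is mounted at the origin on the work surface. World frame = base frame: x ahead of the robot, y to its left, z up, the work surface at z = 0. Lengths are in m, angles in rad, forces in N, time in s.
With the tool pointing down it reaches from about 0.425 to 0.925 m from the base axis. Payload 6.8 kg.
Tool frame: the origin (TCP) lies on the centre line of the jaws, within the pads' length; the fingertips stand 11 mm ahead of it and the grasp point (between the pads) lies 8 mm behind it; z points along the fingers, y is the direction in which the jaws open and shut (so a half turn about z gives the same grasp; the last joint's range is limited). The gripper opens to 85 mm and grips with 20 to 120 N. Pads are 22 mm wide; open, the fingers measure 114 mm over their backs; the gripper's body (76 mm by 85 mm) begins 54 mm behind the grasp point. The pads swing forward as they close: fully open they stand 13 mm farther back than shut.
Start: joints at [-1.249, 0.477, 0.022, 1.555, -0.011, 1.109, -0.083], TCP at [0.281, 0.614, 0.242] pointing down, gripper open.
Joint ranges: [-2.96, 2.96], [-0.34, 2.1], [-1.41, 1.46], [0.24, 2.44], [-1.37, 4.51], [0.17, 1.92], [-2.96, 2.96]. Speed limits (rad/s): [2.39, 2.39, 3.14, 3.14, 3.14, 3.14, 3.14].

INTERFACE

Orientations are given as a rotation vector (axis times angle).
In Python, from bench import r gives the robot as it stands.
- The arm moves only by the tool send_rows, never from a script. Its argument "deltas" is a list of rows, each a list of 7 numbers: the opening, from 0 (shut) to 1 (fully open), then the shift along the tool's x, y, z as a fraction of full scale, then the turn, a rotation vector about the tool's x, y, z as a fraction of full scale. In form: [[hand, x, y, z, ax, ay, az], ...]. A call has 1 to 20 rows; each row is the pose to reach, as a shift and turn from the pose commanded when the call began, along the tool's axes at that moment, turning the shorter way round; what a row does not reach only later rows make up. Full scale, the value 1, is 150 mm for a shift and 180 degrees for a turn. A row lasts 1/12 s, in which the tool goes at most 41.7 mm and 7.16 degrees, less where a joint would pass 70% of its speed; a pose out of reach is approached as far as the arm can. A call with a number of a shift or a turn outside -1 to 1 is refused whole. A call with a gripper value outside its range is refused whole. The fingers move at their own pace and stop on an object; "squeeze" is the grip in N (left out, the last holds). Time passes only in rows, so rows that repeat a pose let the fingers close. It gives the time, the measured TCP pose, the force and the opening at its end, in the units of the state.
- r.get_obs(): the state, without advancing time (a new reading comes with each control period).
- r.grab_frame(name): name is "side" or "top"; returns a dict with "pixels" (480x640x3 uint8, red, green, blue), "camera_matrix" (3x3 intrinsics, pixels), "dist_coeffs" ([k1, k2, p1, p2, k3] as OpenCV has them; the pictures are not rectified), "rvec" (rotation vector, rad) and "tvec" (3), from world to camera coordinates, as OpenCV has them. Camera axes: x right, y down, z forward; pixel columns grow to the right and rows downward; lengths in m; the calibration is good to about 2 mm. A picture is of the moment at which its call begins. There is no depth.
- r.hand_in(): hands the job in, once; it reports no verdict.
The state is a dict: "clock": time; "joints": joint angles; "qvel": joint speeds; "tau": joint torques, N m; "tcp_pos": TCP position; "orientation": TCP orientation; "contact_force": force on the tool from outside, world axes, zero at the start; "moment": the same for the moment, N m; "grip_width": finger opening in m.
Only numpy, scipy, OpenCV 4.12 (cv2) and the standard library are available. Lean on these libraries where they do the work, as an engineer would, in place of code of your own. Each camera call takes 0.05 s, during which the arm holds its last target. There are 200 camera calls.

TASK

Take the S-hook off the drying rail, bring its small end up from below through the hole in the lint screen's hang tab, lift the screen off the draining rack by the hook, and hang hook and screen on the rail so that the screen hangs free to dry, hardly swinging. The tab has swung round on its rivet, so feel for the hole with light touches and do not force the thin tab; set the load down gently, and do not drop the screen. Keep the gripper's fingers off the washed screen, handling it with the hook only, and leave the other things on the counter where they are.

Things in the scene. Friction and masses are not known exactly. Their poses are not given: they have to be found in the camera images.
- shook: S-hook of 8 mm round steel bar, 140 mm tall, 110 g, hanging on the rail. Origin: centre of its large upper bend (48 mm inside, open downward). z up, y across the hook (8 mm thick), x in its plane from the large bend's open end to its shank side; at the start x points from the rail towards the robot, square to the rail. The shank leans over to the -x side of the small lower bend
- hook_grip (a point): place to hold the hook: the bar on the shank side of the large bend, 28 mm along x from the hook's origin, pinched across its 8 mm, fingers to either side along the rail; the rail is 20 mm away. To come off the rail the hook goes up 40 mm (drifting 10 mm along x), then 90 mm along x, clear of it; it goes on the reverse way
- hook_tip (a point): top of the small bend's round free end, which points straight up: 20 mm along x and 77 mm below the hook's origin. The small bend (32 mm inside, open upward) has its centre 84 mm below the hook's origin; the free end stands on its +x side
- hook_seat (a point): inside bottom of the small bend, where a hung thing rests: 100 mm below the hook's origin
- hook_crown (a point): inside top of the large bend, which rests on the rail: 24 mm above the hook's origin
- screen: dryer lint screen lying flat on the rack: grey frame 115 mm (x) by 130 mm (y) by 4 mm with dark mesh and a steel hang tab, 0.25 to 0.39 kg. Origin: centre of its underside. x points from the plain edge (57 mm from the middle) to the edge with the tab, away from the robot; the tab sticks out beyond the rack
- screen_mid (a point): middle of the screen frame, half-way through its thickness. Lifted by the tab, the screen tips up about its plain edge, 147 mm from the tab's hole when the tab is straight; hooked and hanging, it slides down to the hook's seat, then about 45 mm from the rivet
- tab_rivet (a point): rivet of the hang tab, half-way through the tab's thickness, 49.5 mm along x from screen_mid. Tab: bare steel strip lying on the frame, 28 mm wide, 4 mm thick, reaching 51 mm out from the rivet (frame edge: 8 mm out), 11 mm hole 40 mm from the rivet on its centre line. It is turned by up to 0.7 rad to either side of the screen's x, not reported; turning it takes 9 N, over 8 N bends it
- rack: fixed draining rack of steel bar, 130 mm deep (x) by 150 mm wide (y), bars along x at 125 mm height, side rims 10 mm higher that keep the screen from shifting more than 1.5 mm sideways, open in front and behind; over a flat drip tray. Origin: centre of its foot, on the counter
- rail: fixed drying rail: 16 mm plastic-sleeved tube along its y, 380 mm long, middle of the tube 295 mm above the counter, on two posts at its ends. Origin: on the counter midway between the front edges of the two feet, 65 mm before the tube (feet 130 mm long); x is square to the tube
- rail_top (a point): top of the rail tube at mid-length, 303 mm above the counter
- detergent: bystander: white bottle 190 mm tall, 72 mm across; origin at its foot
- cup: bystander: clear measuring cup 70 mm tall, 68 mm across; origin at its foot
- brush: bystander: flat lint brush with a wooden handle, 170 mm long, lying on the counter
- coins: bystander: grey coin tray 120 x 85 x 30 mm; origin under its middle

How it is judged:
On the way:
1. the hook is through the tab's hole and carries the screen, lifted clear of the rack (distance between hook_seat and tab_rivet between 0.036 and 0.055 m and contact force between shook and screen above 1 N and contact force between screen and rack below 0.05 N and height (world z) of tab_rivet above 0.17 m), for 0.2 s.
At the end, for the whole second after the job is handed in: the hook's large bend rests on the rail between the posts (inside top within 6 mm in height, 15 mm across, of the rail's top); the screen hangs on the small bend by its tab hole (seat 36 to 55 mm from the rivet), free, tab end up within 0.6 rad, hardly swinging (under 150 mm/s) (distance between hook_seat and tab_rivet between 0.036 and 0.055 m and contact force between shook and screen above 1 N and x of hook_crown in the frame of rail_top between -0.015 and 0.015 m and y of hook_crown in the frame of rail_top between -0.165 and 0.165 m and z of hook_crown in the frame of rail_top between -0.006 and 0.006 m and contact force between shook and rail above 1.5 N and height (world z) of screen_mid above 0.06 m and angle between screen_mid's own x axis and vertical below 0.6 rad and linear speed of each of screen, shook below 0.15 m/s); the robot touches nothing.
It fails at once if the hook presses on the screen or its tab with more than 8 N (contact force between shook and screen above 8 N).
It fails at once if the hook presses on the rail with more than 15 N (contact force between shook and rail above 15 N).
It fails at once if the gripper's fingers press on the screen (contact force between the fingers and screen above 0.5 N).
It fails at once if the screen is dropped onto the counter (height (world z) of screen_mid below 0.045 m).
It fails at once if the bottle, cup, brush or coin tray is moved by more than 30 mm (distance of any of detergent, cup, brush, coins from where it was at the start of the episode above 0.03 m).
It also fails if it takes over 72 s, if anything falls off the work surface, if the arm or the gripper's body presses on something with over 40 N, if the wrist force passes 120 N, or if a joint passes its speed limit or range.

## Working session

There is one attempt and no reset: what is moved stays moved. The work goes in short steps, Python scripts to look and compute and a tool call to move; the robot and the scene stay as the last step left them, time stands still between calls to the robot, and variables do not carry over. Pictures are saved under pics/ and viewed, about 8 in all and at most 12, crops included, and the job is handed in when it is done.

Besides the shell and the picture viewer there is one more tool, called after "Emit:" in YAML: its name, and indented under it one key for each argument. send_rows: Moves the arm, as the interface text tells. Shift numbers are shares of 150 mm and turn numbers shares of 180 degrees, none past 1 either way. Its arguments: {"type":"object","properties":{"deltas":{"type":"array","items":{"type":"array","items":{"type":"number"}}},"squeeze":{"type":"number"}},"required":["deltas"]}

```bash
mkdir -p pics; ls; cat > h.py <<'E'
import numpy as np, cv2
from scipy.spatial.transform import Rotation as R
from bench import r
def grab(n,fn=None):
    f=r.grab_frame(n)
    if fn: cv2.imwrite('pics/'+fn,cv2.cvtColor(f['pixels'],cv2.COLOR_RGB2BGR))
    return f
def ray(f,uv):
    K=np.array(f['camera_matrix']);d=np.array(f['dist_coeffs'])
    p=cv2.undistortPoints(np.array([[uv]],float),K,d)[0,0]
    Rm=cv2.Rodrigues(np.array(f['rvec'],float))[0];t=np.array(f['tvec'],float).ravel()
    return -Rm.T@t, Rm.T@np.array([p[0],p[1],1.])
def onz(f,uv,z):
    o,d=ray(f,uv);return o+d*(z-o[2])/d[2]
def tri(f1,a,f2,b):
    o1,d1=ray(f1,a);o2,d2=ray(f2,b)
    s=np.linalg.lstsq(np.c_[d1,-d2],o2-o1,rcond=None)[0]
    p,q=o1+s[0]*d1,o2+s[1]*d2
    return (p+q)/2,np.linalg.norm(p-q)
def proj(f,P):
    return cv2.projectPoints(np.atleast_2d(np.array(P,float)),np.array(f['rvec'],float),np.array(f['tvec'],float),np.array(f['camera_matrix']),np.array(f['dist_coeffs']))[0][:,0]
E
python3 - <<'E'
from h import *
import pickle
np.set_printoptions(precision=4,suppress=True)
o=r.get_obs();print(o)
F={n:grab(n,n+'0.png') for n in('side','top')}
pickle.dump(F,open('F0.pkl','wb'))
for f in F.values(): print(ray(f,(320,240)),f['camera_matrix'][0][0])
E
```

```text
pics
{'clock': 0.0, 'joints': array([-1.2491,  0.4778,  0.0223,  1.5564, -0.0115,  1.1093, -0.0831]), 'qvel': array([ 0.0003,  0.0014, -0.0006,  0.0003, -0.0011, -0.0003, -0.0008]), 'tau': array([ -0.0004, -59.6451,   1.6078, -28.1189,   0.0124,   0.0094,
        -0.    ]), 'tcp_pos': array([0.281 , 0.6131, 0.2413]), 'orientation': array([-0.6699, -3.0691,  0.0029]), 'contact_force': array([0.233 , 0.2207, 0.2636]), 'moment': array([-0.0262, -0.0265,  0.0075]), 'grip_width': 0.08538920224337702}
(array([0.4736, 0.5493, 0.6882]), array([ 0.105 , -0.7101, -0.6969])) 470.84957216292213
(array([0.4133, 0.0093, 1.0582]), array([ 0.2091, -0.0197, -0.9777])) 487.86995794618764
```

View pics/side0.png

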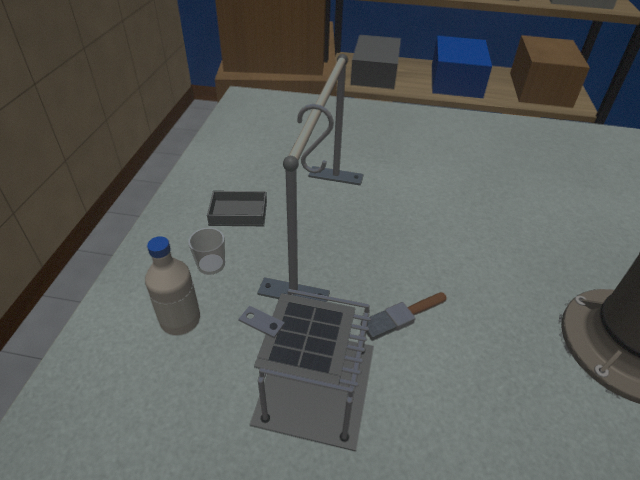

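View pics/top0.png

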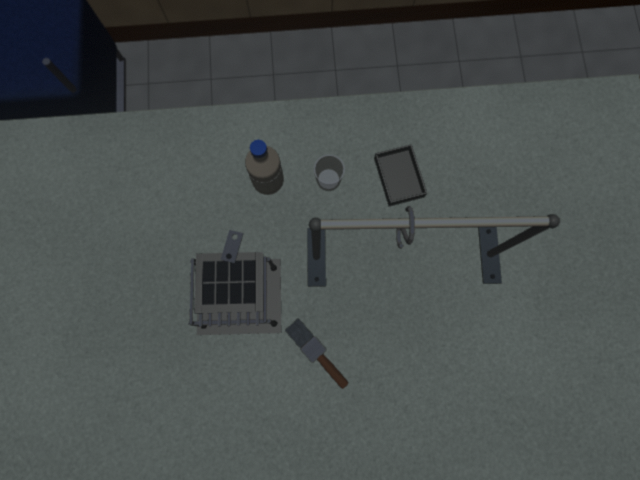

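The side view shows the rail running from about (291,163) to (343,62), the hook near (318,135), and the tab from rivet (273,325) to hole about (250,314). In the top view the rail runs from (316,224) to (553,221), with the hook at about (408,225), the rivet at (229,256) and the hole at (235,237). I'll zoom in with a four-tile crop.

```bash
python3 - <<'E'
from h import *
import pickle
F=pickle.load(open('F0.pkl','rb'))
def crop(n,x,y,w,h,s):
    c=F[n]['pixels'][y:y+h,x:x+w][:,:,::-1].copy()
    return cv2.convertScaleAbs(cv2.resize(c,None,fx=s,fy=s,interpolation=cv2.INTER_CUBIC),alpha=1.4)
a=crop('top',185,225,100,75,4);b=crop('side',230,285,100,75,4)
c=crop('top',360,190,100,75,4);d=crop('side',270,100,100,75,4)
cv2.imwrite('pics/z1.png',np.vstack([np.hstack([a,b]),np.hstack([c,d])]))
E
```

```text
(no output)
```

View pics/z1.png

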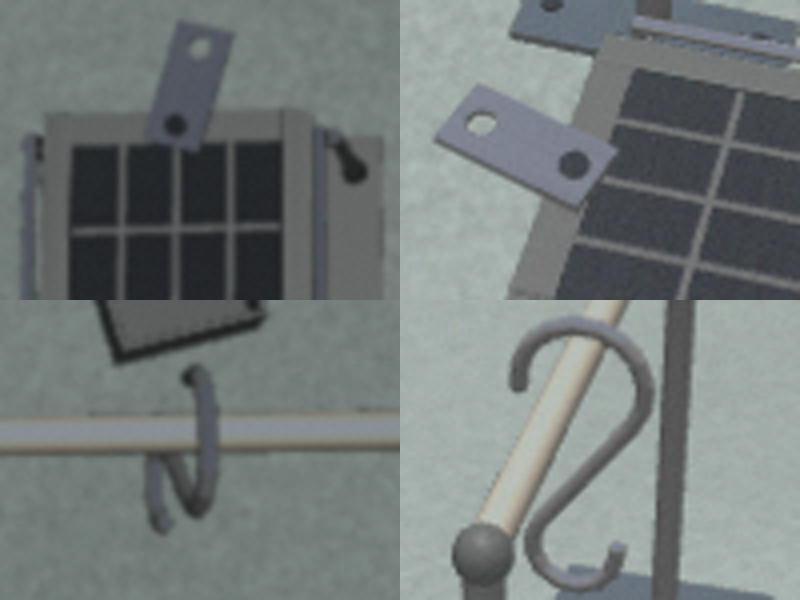

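```bash
python3 - <<'E'
from h import *
import pickle
np.set_printoptions(precision=4,suppress=True)
F=pickle.load(open('F0.pkl','rb'));T,S=F['top'],F['side']
for n,a,b in [('hole',(234.75,236.5),(250.25,315.75)),('rivet',(228.75,256.25),(273.25,326.25)),('tip',(400.5,246),(325,161.5)),('grip',(410,242),(331.25,123.75)),
 ('railL',(316,224),(291,163)),('railR',(553.5,221),(343,62))]:
    print(n,*tri(T,a,S,b))
print('hole z',onz(T,(234.75,236.5),.13),onz(S,(250.25,315.75),.13))
print('rivet z',onz(T,(228.75,256.25),.133),onz(S,(273.25,326.25),.133))
# frame corners, top at z~.129
for uv in [(185+12,225+28),(185+77.5,225+27)]: print('corner',onz(T,uv,.13))
# side crop: frame far left corner (600,40)
print('sidecorner',onz(S,(230+50,285+10),.13))
print('rail at hook top', onz(T,(411.75,223.25),.311), onz(T,(411.75,224),.303))
print('rail ends z.3',onz(T,(330,223.7),.303),onz(T,(540,221.2),.303))
print('bigtip', onz(T,(360+46,190+18),.27))
print('foot',[onz(T,u,.005) for u in[(316,285),(491,282)]])
E
```

```text
hole [0.6312 0.1557 0.1299] 0.0014928063847557149
rivet [0.593  0.1687 0.132 ] 0.0005569648473875494
tip [ 0.5736 -0.151   0.1998] 0.0017915636611754871
grip [ 0.5651 -0.1528  0.277 ] 0.0007430943424167692
railL [ 0.6024 -0.0018  0.2945] 0.002169459541058616
railR [ 0.5782 -0.387   0.2866] 0.0033863343156752095
hole z [0.6319 0.1557 0.13  ] [0.6304 0.1558 0.13  ]
rivet z [0.5931 0.1685 0.133 ] [0.5925 0.1694 0.133 ]
corner [0.605  0.2301 0.13  ]
corner [0.5969 0.1035 0.13  ]
sidecorner [0.5969 0.11   0.13  ]
rail at hook top [ 0.5886 -0.1521  0.311 ] [ 0.5893 -0.1537  0.303 ]
rail ends z.3 [ 0.6001 -0.0239  0.303 ] [ 0.5777 -0.3573  0.303 ]
bigtip [ 0.6251 -0.1544  0.27  ]
foot [array([0.5399, 0.0046, 0.005 ]), array([ 0.5167, -0.3735,  0.005 ])]
```

```bash
cat >> h.py <<'E'
def plan(p,yaw=None,o=None,src=None):
    """fractions (tool axes) from pose to world TCP p, tool-down, tool y along rail (yaw about z of tool-x)"""
    o=o or r.get_obs();Rt=R.from_rotvec(o['orientation'])
    s=Rt.inv().apply(np.array(p)-o['tcp_pos'])/.15
    a=-.067
    best=None
    for k in (0,np.pi):
        x=np.array([np.cos(a+k),np.sin(a+k),0]);z=np.array([0,0,-1.]);y=np.cross(z,x)
        v=(Rt.inv()*R.from_matrix(np.c_[x,y,z])).as_rotvec()/np.pi
        if best is None or np.linalg.norm(v)<np.linalg.norm(best): best=v
    return s,best
E
python3 - <<'E'
from h import *
np.set_printoptions(precision=4,suppress=True)
o=r.get_obs();print(R.from_rotvec(o['orientation']).as_matrix())
print(plan([.5634,-.151,.271]),plan([.5634,-.151,.40]))
E
```

```text
[[-0.9091  0.4167 -0.0006]
 [ 0.4167  0.9091 -0.0016]
 [-0.0001 -0.0017 -1.    ]]
(array([-3.8337, -3.8469, -0.1903]), array([-0.0005, -0.0001, -0.1155])) (array([-3.8338, -3.8483, -1.0503]), array([-0.0005, -0.0001, -0.1155]))
```

Emit:
send_rows:
  deltas:
    - [1, -0.15, -0.15, -0.15, 0, 0, 0]
    - [1, -0.3, -0.3, -0.3, 0, 0, 0]
    - [1, -0.45, -0.45, -0.45, 0, 0, 0]
    - [1, -0.6, -0.6, -0.6, 0, 0, 0]
    - [1, -0.75, -0.75, -0.75, 0, 0, 0]
    - [1, -0.9, -0.9, -0.9, 0, 0, 0]
    - [1, -1, -1, -1, 0, 0, 0]

```text
clock: 0.68
tcp_pos: [0.3569, 0.4117, 0.3945]
orientation: [0.674, 3.067, 0.002]
contact_force: [0.7, 1.6, -0.0]
grip_width: 0.0854
```

Emit:
send_rows:
  deltas:
    - [1, -0.18, -0.18, 0, 0, 0, 0]
    - [1, -0.36, -0.36, 0, 0, 0, 0]
    - [1, -0.54, -0.54, 0, 0, 0, 0]
    - [1, -0.72, -0.72, 0, 0, 0, 0]
    - [1, -0.9, -0.9, 0, 0, 0, 0]
    - [1, -1, -1, 0, 0, 0, 0]

```text
clock: 1.18
tcp_pos: [0.4302, 0.211, 0.3923]
orientation: [0.677, 3.067, -0.001]
contact_force: [-0.2, -0.7, -0.3]
grip_width: 0.0849
```

Emit:
send_rows:
  deltas:
    - [1, -0.18, -0.18, 0, 0, 0, 0]
    - [1, -0.36, -0.36, 0, 0, 0, 0]
    - [1, -0.54, -0.54, 0, 0, 0, 0]
    - [1, -0.72, -0.72, 0, 0, 0, 0]
    - [1, -0.9, -0.9, 0, 0, 0, 0]
    - [1, -0.95, -0.95, 0, 0, 0, 0]
    - [1, -0.95, -0.95, 0, 0, 0, 0]

```text
clock: 1.77
tcp_pos: [0.4995, 0.023, 0.3922]
orientation: [0.681, 3.067, -0.002]
contact_force: [-0.1, 0.7, 0.5]
grip_width: 0.0853
```

```bash
python3 - <<'E'
from h import *
np.set_printoptions(precision=4,suppress=True)
o=r.get_obs();print(o['clock'],o['tcp_pos'],o['joints'],plan([.5634,-.151,.35]))
E
```

```text
1.7667 [0.4995 0.023  0.3922] [-0.6042  0.0563  0.461   1.7786 -0.0249  1.3129  0.9965] (array([-0.8765, -0.8706,  0.2821]), array([-0.0003,  0.    , -0.1177]))
```

Emit:
send_rows:
  deltas:
    - [1, -0.18, -0.18, 0, 0, 0, -0.038]
    - [1, -0.36, -0.36, 0, 0, 0, -0.076]
    - [1, -0.54, -0.54, 0, 0, 0, -0.114]
    - [1, -0.72, -0.72, 0.1, 0, 0, -0.118]
    - [1, -0.877, -0.871, 0.28, 0, 0, -0.118]
    - [1, -0.877, -0.871, 0.28, 0, 0, -0.118]
    - [1, -0.877, -0.871, 0.28, 0, 0, -0.118]

```text
clock: 2.35
tcp_pos: [0.5634, -0.1478, 0.3476]
orientation: [-0.098, -3.135, 0.001]
contact_force: [-1.0, 0.3, -0.2]
grip_width: 0.0852
```

```bash
python3 - <<'E'
from h import *
np.set_printoptions(precision=4,suppress=True)
o=r.get_obs();print(o['clock'],o['tcp_pos'],o['joints'],R.from_rotvec(o['orientation']).as_matrix(),plan([.5634,-.1515,.271]))
E
```

```text
2.35 [ 0.5634 -0.1478  0.3476] [-0.3139  0.2659  0.5805  1.6752 -0.1506  1.2505  1.8072] [[-0.998   0.0624 -0.0049]
 [ 0.0624  0.9981 -0.0006]
 [ 0.0049 -0.0009 -1.    ]] (array([-0.0042, -0.0243,  0.5104]), array([-0.0003, -0.0015,  0.0015]))
```

Emit:
send_rows:
  deltas:
    - [1, 0, -0.025, 0.15, 0, 0, 0]
    - [1, 0, -0.025, 0.3, 0, 0, 0]
    - [1, 0, -0.025, 0.42, 0, 0, 0]
    - [1, 0, -0.025, 0.51, 0, 0, 0]
    - [1, 0, -0.025, 0.51, 0, 0, 0]
    - [1, 0, -0.025, 0.51, 0, 0, 0]

```text
clock: 2.85
tcp_pos: [0.5642, -0.1478, 0.2739]
orientation: [-0.088, -3.139, -0.002]
contact_force: [0.3, -0.4, 0.7]
grip_width: 0.0852
```

```bash
python3 - <<'E'
from h import *
np.set_printoptions(precision=4,suppress=True)
o=r.get_obs();print(o['clock'],o['tcp_pos'],o['contact_force'],plan([.5634,-.1515,.271]))
a=grab('side')['pixels'][60:210,230:430];b=grab('top')['pixels'][160:310,320:520]
im=np.hstack([a,b])[:,:,::-1]
cv2.imwrite('pics/g1.png',cv2.convertScaleAbs(cv2.resize(im,None,fx=2,fy=2,interpolation=2),alpha=1.4))
E
```

```text
2.85 [ 0.5642 -0.1478  0.2739] [ 0.3309 -0.3666  0.7077] (array([ 0.004 , -0.0251,  0.0196]), array([ 0.0004, -0.0003,  0.0034]))
```

View pics/g1.png

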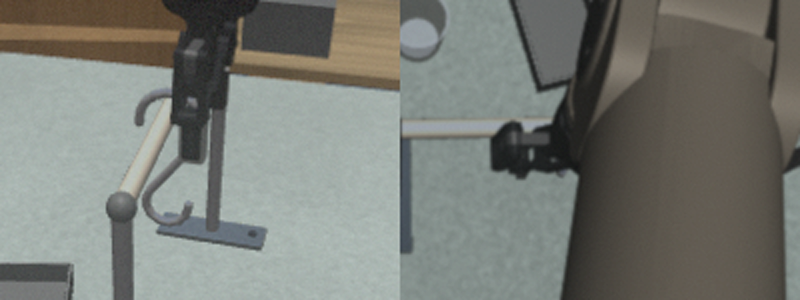

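The image shows the fingers straddling the hook's shank-side bar, with the rail clear. Now I'll close the gripper.

Emit:
send_rows:
  deltas:
    - [1, 0, -0.02, 0.02, 0, 0, 0]
    - [0.5, 0, -0.02, 0.02, 0, 0, 0]
    - [0.3, 0, -0.02, 0.02, 0, 0, 0]
    - [0.2, 0, -0.02, 0.02, 0, 0, 0]
    - [0.1, 0, -0.02, 0.02, 0, 0, 0]
    - [0, 0, -0.02, 0.02, 0, 0, 0]
    - [0, 0, -0.02, 0.02, 0, 0, 0]
    - [0, 0, -0.02, 0.02, 0, 0, 0]
    - [0, 0, -0.02, 0.02, 0, 0, 0]
    - [0, 0, -0.02, 0.02, 0, 0, 0]
  squeeze: 80

```text
clock: 3.78
tcp_pos: [0.5639, -0.1535, 0.2709]
orientation: [0.093, 3.14, -0.0]
contact_force: [-0.5, -0.8, 0.2]
grip_width: 0.0063
```

```bash
python3 - <<'E'
from h import *
np.set_printoptions(precision=4,suppress=True)
o=r.get_obs();print(o['clock'],o['tcp_pos'],o['contact_force'],o['grip_width'],R.from_rotvec(o['orientation']).as_matrix())
E
```

```text
3.7833 [ 0.5639 -0.1535  0.2709] [-0.5485 -0.7501  0.2017] 0.006269636744954483 [[-0.9982  0.0592  0.0002]
 [ 0.0592  0.9982 -0.0002]
 [-0.0002 -0.0001 -1.    ]]
```

Emit:
send_rows:
  deltas:
    - [0, 0.01, 0, -0.05, 0, 0, 0]
    - [0, 0.02, 0, -0.1, 0, 0, 0]
    - [0, 0.035, 0, -0.15, 0, 0, 0]
    - [0, 0.05, 0, -0.2, 0, 0, 0]
    - [0, 0.067, 0, -0.25, 0, 0, 0]
    - [0, 0.067, 0, -0.28, 0, 0, 0]
    - [0, 0.067, 0, -0.28, 0, 0, 0]
    - [0, 0.2, 0, -0.28, 0, 0, 0]
    - [0, 0.35, 0, -0.28, 0, 0, 0]
    - [0, 0.5, 0, -0.28, 0, 0, 0]
    - [0, 0.65, 0, -0.28, 0, 0, 0]
    - [0, 0.7, 0, -0.28, 0, 0, 0]
    - [0, 0.7, 0, -0.28, 0, 0, 0]

```text
clock: 4.87
tcp_pos: [0.4577, -0.1472, 0.3128]
orientation: [0.094, 3.14, 0.002]
contact_force: [-0.8, 0.0, -1.5]
grip_width: 0.0065
```

```bash
python3 - <<'E'
from h import *
np.set_printoptions(precision=4,suppress=True)
o=r.get_obs();print(o['clock'],o['tcp_pos'],o['contact_force'],o['grip_width'],R.from_rotvec(o['orientation']).as_matrix())
a=grab('side')['pixels'][60:360,270:670]
cv2.imwrite('pics/g2.png',cv2.resize(a[:,:,::-1],None,fx=2,fy=2,interpolation=2))
E
```

```text
4.8667 [ 0.4577 -0.1472  0.3128] [-0.7802  0.0263 -1.5062] 0.0064644411494249356 [[-0.9982  0.0597  0.0001]
 [ 0.0597  0.9982  0.0014]
 [-0.      0.0014 -1.    ]]
```

View pics/g2.png

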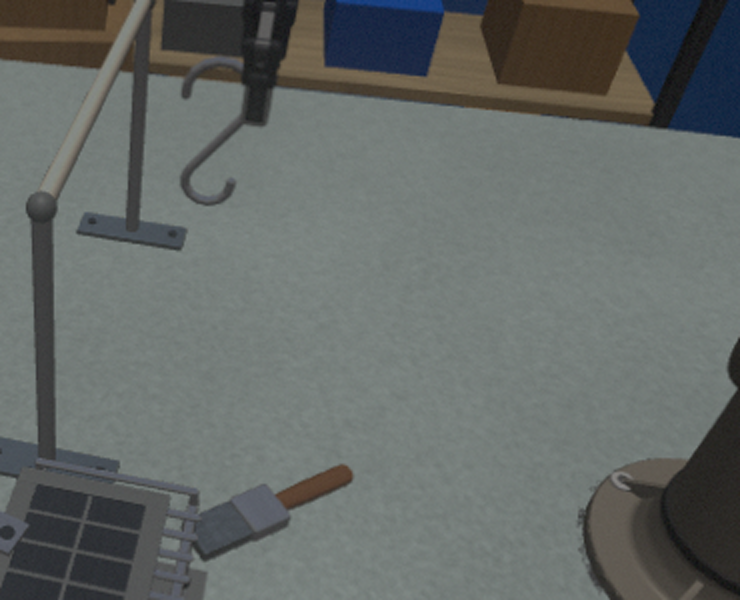

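Both fingers hold the hook and it is clear of the rail. Next I'll carry it past the rail end at small x, then out beyond the rack.

Emit:
send_rows:
  deltas:
    - [0, 0, 0.15, -0.1, 0, 0, 0]
    - [0, 0, 0.35, -0.2, 0, 0, 0]
    - [0, 0, 0.55, -0.3, 0, 0, 0]
    - [0, 0, 0.75, -0.4, 0, 0, 0]
    - [0, 0, 0.95, -0.4, 0, 0, 0]
    - [0, 0, 1, -0.4, 0, 0, 0]

```text
clock: 5.42
tcp_pos: [0.4699, 0.0088, 0.3736]
orientation: [0.081, 3.138, 0.003]
contact_force: [0.1, -1.1, -0.9]
grip_width: 0.0063
```

Emit:
send_rows:
  deltas:
    - [0, 0, 0.2, 0, 0, 0, 0]
    - [0, -0.1, 0.4, 0, 0, 0, 0]
    - [0, -0.3, 0.55, 0, 0, 0, 0]
    - [0, -0.5, 0.6, 0, 0, 0, 0]
    - [0, -0.7, 0.6, 0, 0, 0, 0]
    - [0, -0.9, 0.6, 0, 0, 0, 0]
    - [0, -1, 0.6, 0, 0, 0, 0]
    - [0, -1, 0.6, 0, 0, 0, 0]
    - [0, -1, 0.6, 0, 0, 0, 0]

```text
clock: 6.17
tcp_pos: [0.6241, 0.0838, 0.3713]
orientation: [-0.093, -3.139, 0.002]
contact_force: [-1.0, 0.2, -0.9]
grip_width: 0.0061
```

```bash
python3 - <<'E'
from h import *
import pickle
np.set_printoptions(precision=4,suppress=True)
o=r.get_obs();print(o['clock'],o['tcp_pos'],o['contact_force'],R.from_rotvec(o['orientation']).as_matrix(),plan([.626,.095,.19]))
F=pickle.load(open('F0.pkl','rb'))
print('bottle',onz(F['top'],(268,186),0),onz(F['top'],(258,148),.19))
E
```

```text
6.1667 [0.6241 0.0838 0.3713] [-0.9781  0.1705 -0.9249] [[-0.9983  0.0591 -0.0016]
 [ 0.0591  0.9983 -0.0013]
 [ 0.0015 -0.0014 -1.    ]] (array([-0.0101,  0.0768,  1.2085]), array([-0.0004, -0.0005,  0.0025]))
bottle [0.774  0.0957 0.    ] [0.786  0.0947 0.19  ]
```

Emit:
send_rows:
  deltas:
    - [0, 0, 0.02, 0.2, 0, 0, 0]
    - [0, 0, 0.04, 0.4, 0, 0, 0]
    - [0, 0, 0.06, 0.6, 0, 0, 0]
    - [0, 0, 0.07, 0.8, 0, 0, 0]
    - [0, 0, 0.07, 1, 0, 0, 0]

```text
clock: 6.58
tcp_pos: [0.623, 0.0952, 0.2216]
orientation: [0.09, 3.14, 0.002]
contact_force: [0.2, 0.6, -0.9]
grip_width: 0.0064
```

Emit:
send_rows:
  deltas:
    - [0, 0, 0, 0.1, 0, 0, 0]
    - [0, 0, 0, 0.2, 0, 0, 0]
    - [0, 0, 0, 0.2, 0, 0, 0]
    - [0, 0, 0, 0.2, 0, 0, 0]
    - [0, 0, 0, 0.2, 0, 0, 0]

```text
clock: 7.0
tcp_pos: [0.6241, 0.0944, 0.194]
orientation: [0.092, 3.139, 0.001]
contact_force: [-0.7, -0.3, -1.1]
grip_width: 0.0062
```

```bash
python3 - <<'E'
from h import *
import pickle
np.set_printoptions(precision=4,suppress=True)
o=r.get_obs();print(o['clock'],o['tcp_pos'],o['contact_force'],R.from_rotvec(o['orientation']).as_matrix())
f=grab('side');pickle.dump(f,open('S1.pkl','wb'));t=grab('top')
P=o['tcp_pos']+[.008,-.0005,-.069]
uv=proj(f,P)[0];print(P,uv)
x,y=220,250
a=cv2.resize(f['pixels'][y:y+100,x:x+133],(798,600),interpolation=2)
cv2.imwrite('pics/g3.png',cv2.convertScaleAbs(a[:,:,::-1],alpha=1.4))
E
```

```text
7.0 [0.6241 0.0944 0.194 ] [-0.6622 -0.3021 -1.0708] [[-0.9983  0.0588  0.0016]
 [ 0.0588  0.9983  0.0006]
 [-0.0016  0.0007 -1.    ]]
[0.6321 0.0939 0.125 ] [260.3743 285.6764]
```

View pics/g3.png

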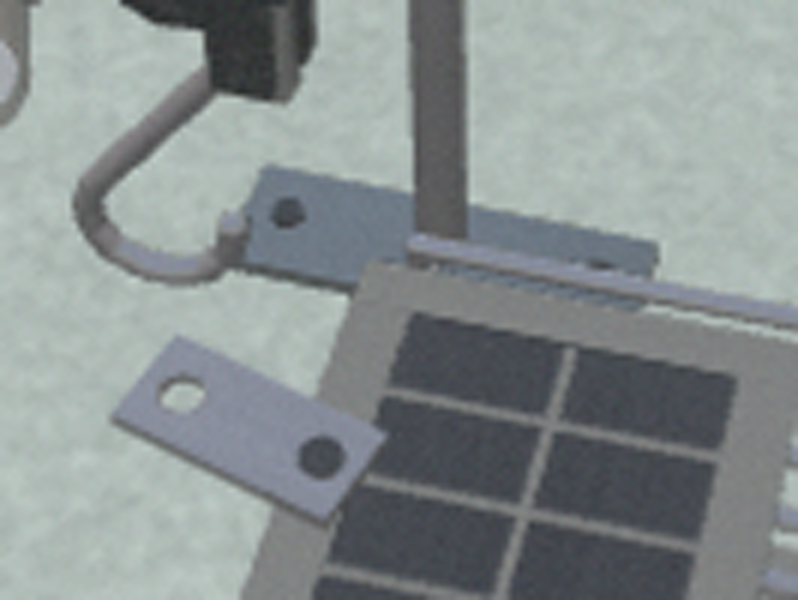

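The tip is visible at full-frame pixel (258.5,286), about 2 px from the prediction, and the hole is at (250.3,315.7).

```bash
python3 - <<'E'
from h import *
import pickle
np.set_printoptions(precision=4,suppress=True)
f=pickle.load(open('S1.pkl','rb'));o=r.get_obs()
print([onz(f,(258.5,285.8),z) for z in(.123,.125,.127)],[onz(f,(250.3,315.7),z) for z in(.129,.131,.133)])
t=onz(f,(258.5,285.8),.125);h=onz(f,(250.3,315.7),.131)
Rt=R.from_rotvec(o['orientation']);print(Rt.inv().apply(h-t)/.15,(h-t),o['tcp_pos'])
E
```

```text
[array([0.6355, 0.093 , 0.123 ]), array([0.6349, 0.0946, 0.125 ]), array([0.6344, 0.0963, 0.127 ])] [array([0.6306, 0.155 , 0.129 ]), array([0.63  , 0.1564, 0.131 ]), array([0.6295, 0.1578, 0.133 ])]
[ 0.0567  0.4093 -0.0397] [-0.0049  0.0618  0.006 ] [0.6244 0.0942 0.1944]
```

Emit:
send_rows:
  deltas:
    - [0, 0, 0, 0.04, 0, 0, 0]
    - [0, 0.02, 0.1, 0.04, 0, 0, 0]
    - [0, 0.04, 0.2, 0.04, 0, 0, 0]
    - [0, 0.057, 0.3, 0.04, 0, 0, 0]
    - [0, 0.057, 0.409, 0.04, 0, 0, 0]
    - [0, 0.057, 0.409, 0.04, 0, 0, 0]
    - [0, 0.057, 0.409, 0.04, 0, 0, 0]
    - [0, 0.057, 0.409, 0.04, 0, 0, 0]

```text
clock: 7.77
tcp_pos: [0.6189, 0.1554, 0.1868]
orientation: [0.093, 3.14, -0.001]
contact_force: [0.3, -0.4, -0.8]
grip_width: 0.0061
```

```bash
cat > look.py <<'E'
from h import *
import sys,pickle
np.set_printoptions(precision=4,suppress=True)
f=grab('side');o=r.get_obs();print(o['clock'],o['tcp_pos'],o['contact_force'],o['orientation'],R.from_rotvec(o['orientation']).inv().apply(np.array([.6195,.156,.19])-o['tcp_pos'])/.15)
pickle.dump(f,open('S2.pkl','wb'))
x,y,w,h=map(int,sys.argv[2:6])
s=min(800/w,600/h)
a=cv2.resize(f['pixels'][y:y+h,x:x+w],None,fx=s,fy=s,interpolation=2)
cv2.imwrite('pics/'+sys.argv[1],cv2.convertScaleAbs(a[:,:,::-1],alpha=1.4))
E
python3 look.py g4.png 210 270 80 60
```

```text
7.8167 [0.6189 0.1548 0.1869] [-0.4926  0.5408 -0.7492] [ 0.0945  3.1399 -0.0012] [-0.0034  0.0082 -0.0209]
```

View pics/g4.png

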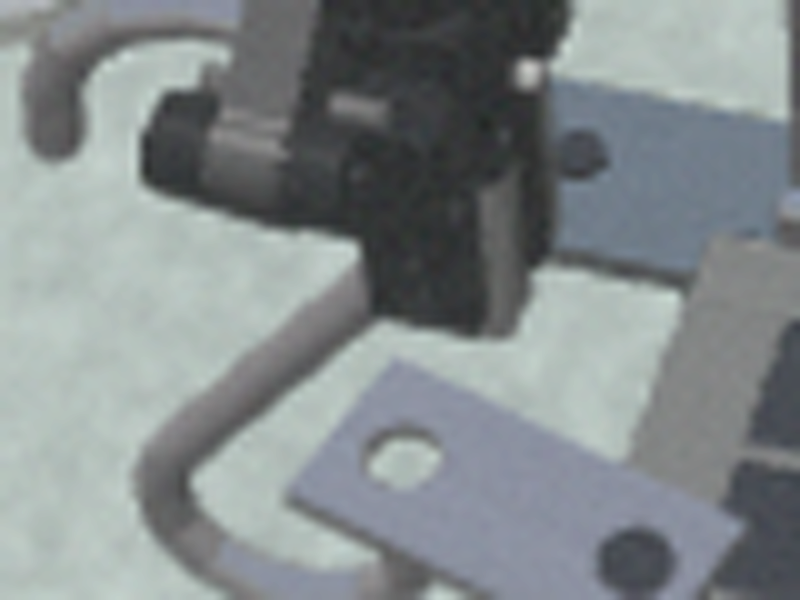

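Emit:
send_rows:
  deltas:
    - [0, 0, 0.005, -0.015, 0, 0, 0]
    - [0, 0, 0.005, -0.03, 0, 0, 0]
    - [0, 0, 0.005, -0.045, 0, 0, 0]
    - [0, 0, 0.005, -0.055, 0, 0, 0]
    - [0, 0, 0.005, -0.06, 0, 0, 0]
    - [0, 0, 0.005, -0.065, 0, 0, 0]
    - [0, 0, 0.005, -0.07, 0, 0, 0]
    - [0, 0, 0.005, -0.07, 0, 0, 0]

```text
clock: 8.48
tcp_pos: [0.6188, 0.1566, 0.1974]
orientation: [0.093, 3.14, 0.0]
contact_force: [-0.5, 0.2, -1.4]
grip_width: 0.0063
```

Emit:
send_rows:
  deltas:
    - [0, 0, 0, -0.004, 0, 0, 0]
    - [0, 0, 0, -0.008, 0, 0, 0]
    - [0, 0, 0, -0.012, 0, 0, 0]
    - [0, 0, 0, -0.016, 0, 0, 0]
    - [0, 0, 0, -0.016, 0, 0, 0]

```text
clock: 8.9
tcp_pos: [0.6188, 0.1566, 0.1998]
orientation: [0.093, 3.14, 0.0]
contact_force: [-0.0, 0.3, -1.3]
grip_width: 0.0059
```

```bash
python3 look.py g5.png 220 285 80 60
```

```text
8.95 [0.6188 0.1566 0.1998] [-0.7123 -0.6502 -1.1548] [0.0928 3.1401 0.0001] [-0.0051 -0.0034  0.0652]
```

View pics/g5.png

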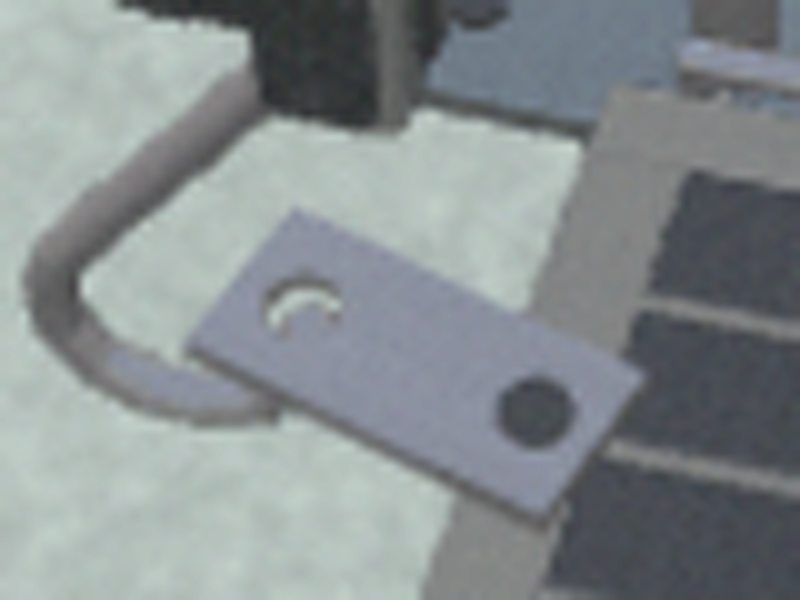

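The tip shows through the hole, centred left to right at about x 305 in the crop against 302 for the hole. I'll keep raising it gently.

Emit:
send_rows:
  deltas:
    - [0, 0, 0, -0.004, 0, 0, 0]
    - [0, 0, 0, -0.008, 0, 0, 0]
    - [0, 0, 0, -0.012, 0, 0, 0]
    - [0, 0, 0, -0.012, 0, 0, 0]

```text
clock: 9.28
tcp_pos: [0.6188, 0.1566, 0.2016]
orientation: [0.093, 3.14, 0.0]
contact_force: [-0.4, -0.2, -1.3]
grip_width: 0.006
```

Emit:
send_rows:
  deltas:
    - [0, 0, 0, -0.004, 0, 0, 0]
    - [0, 0, 0, -0.008, 0, 0, 0]
    - [0, 0, 0, -0.012, 0, 0, 0]
    - [0, 0, 0, -0.012, 0, 0, 0]

```text
clock: 9.62
tcp_pos: [0.6188, 0.1566, 0.2035]
orientation: [0.093, 3.14, 0.0]
contact_force: [-0.6, -0.3, -1.3]
grip_width: 0.0059
```

```bash
python3 look.py g6.png 220 285 80 60; python3 - <<'E'
from h import *
import pickle
f=pickle.load(open('S2.pkl','rb'))
# brightness mask inside the hole: bright=counter seen through the hole
a=f['pixels'][305:325,242:260].mean(2).astype(int);print(a)
E
```

```text
9.6667 [0.6188 0.1566 0.2034] [ 0.0616  0.1661 -1.3168] [0.0928 3.1401 0.0002] [-0.0051 -0.0036  0.0894]
[[130 130 129 133 130 131 132 126 134 134 133 131 132 133 132 129 132 130]
 [129 130 131 129 129 130 125 106 112 120 128 128 131 131 133 132 131 133]
 [134 133 132 131 129 122 106 105 106 107 108 117 126 130 131 132 130 129]
 [133 134 134 128 127 112 104 107 105 107 108 104 107 118 124 129 130 131]
 [133 133 133 130 109 104 105 106 106 107 106 106 104 107 107 112 126 131]
 [135 136 133 117 107 104 106 106 105 106 107 106 106 106 106 106 106 114]
 [132 138 119 106 106 105 104 105 105 104 106 105 104 104 106 107 106 106]
 [132 125 106 106 104 104 100  95  85  94 101 104 106 107 105 107 105 105]
 [130 108 105 103 102  89  71  77  72  64  73  93 104 105 106 107 104 105]
 [111 106 106 105  91  68  99 116 107 106  95  86 105 106 106 105 107 105]
 [106 107 107 109  91 105 106 103 105 104 102  97 103 105 105 107 106 104]
 [107 107 105 105  96 133 105 106 104 103  95  92 105 106 105 105 105 107]
 [106 106 106 106 102 122  80  98 100  95  83  92 104 104 104 105 104 103]
 [108 106 106 108 105 103  91  85  90  91 104 106 103 105 104 106 104 104]
 [107 103 106 107 106 107 108 106 105 104 106 107 107 107 106 105 105 105]
 [103 106 105 103 103 105 105 106 107 106 105 108 106 107 106 109 107 104]
 [ 79  94 102 104 106 107 105 107 106 107 108 107 104 107 106 107 107 106]
 [ 82  73  78  92 101 104 105 103 104 105 107 106 108 108 107 106 106 107]
 [102  94  80  70  74  91 103 104 104 106 105 107 105 106 105 106 106 105]
 [ 95  95  91  79  68  76  79  90 102 102 106 105 106 108 106 106 106 106]]
```

Emit:
send_rows:
  deltas:
    - [0, -0.003, 0, -0.004, 0, 0, 0]
    - [0, -0.003, 0, -0.008, 0, 0, 0]
    - [0, -0.003, 0, -0.012, 0, 0, 0]
    - [0, -0.003, 0, -0.012, 0, 0, 0]

```text
clock: 10.0
tcp_pos: [0.6193, 0.1565, 0.2053]
orientation: [0.093, 3.14, 0.0]
contact_force: [0.3, -0.1, -1.4]
grip_width: 0.0059
```

Emit:
send_rows:
  deltas:
    - [0, 0, 0, -0.004, 0, 0, 0]
    - [0, 0, 0, -0.008, 0, 0, 0]
    - [0, 0, 0, -0.012, 0, 0, 0]
    - [0, 0, 0, -0.012, 0, 0, 0]

```text
clock: 10.33
tcp_pos: [0.6192, 0.1566, 0.2071]
orientation: [0.093, 3.14, 0.0]
contact_force: [0.5, 0.0, -0.2]
grip_width: 0.0061
```

```bash
python3 look.py g6.png 220 285 80 60
```

```text
10.3833 [0.6192 0.1565 0.207 ] [-0.1938  0.5939 -1.4652] [0.0929 3.1401 0.0001] [-0.0021 -0.0034  0.1133]
```

View pics/g6.png

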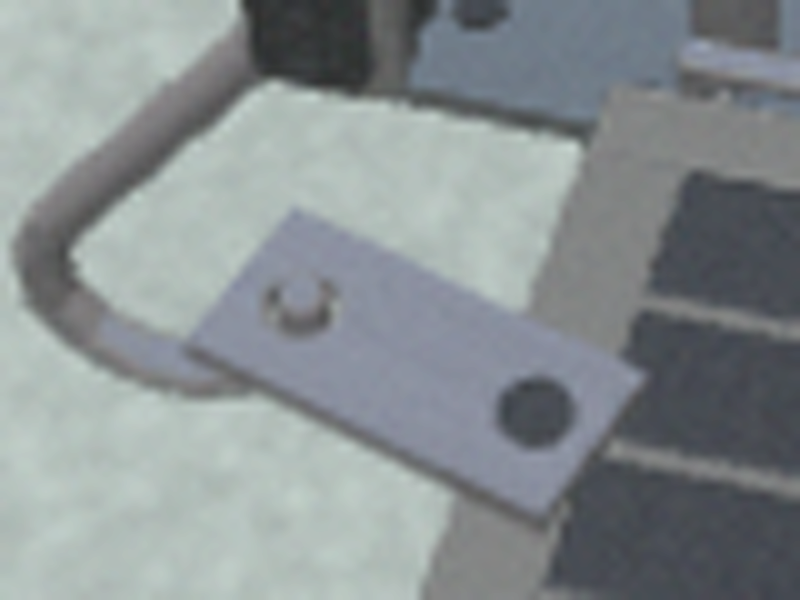

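The hook tip is through the hole and centred, with no change in force. I'll lift along the arc the screen makes as it tips about its plain edge.

Emit:
send_rows:
  deltas:
    - [0, 0, 0, -0.02, 0, 0, 0]
    - [0, 0.001, 0, -0.038, 0, 0, 0]
    - [0, 0.002, 0, -0.058, 0, 0, 0]
    - [0, 0.003, 0, -0.077, 0, 0, 0]
    - [0, 0.005, 0, -0.096, 0, 0, 0]
    - [0, 0.006, 0, -0.115, 0, 0, 0]
    - [0, 0.011, 0, -0.153, 0, 0, 0]
    - [0, 0.017, 0, -0.191, 0, 0, 0]
    - [0, 0.017, 0, -0.191, 0, 0, 0]

```text
clock: 11.13
tcp_pos: [0.617, 0.1569, 0.2371]
orientation: [0.093, 3.139, 0.001]
contact_force: [0.2, -0.2, -2.3]
grip_width: 0.0058
```

```bash
python3 look.py g7.png 200 240 160 120
```

```text
11.1833 [0.6169 0.1569 0.2365] [-1.1773  0.9405 -2.27  ] [0.0926 3.139  0.0012] [-0.0172 -0.0053  0.3098]
```

View pics/g7.png

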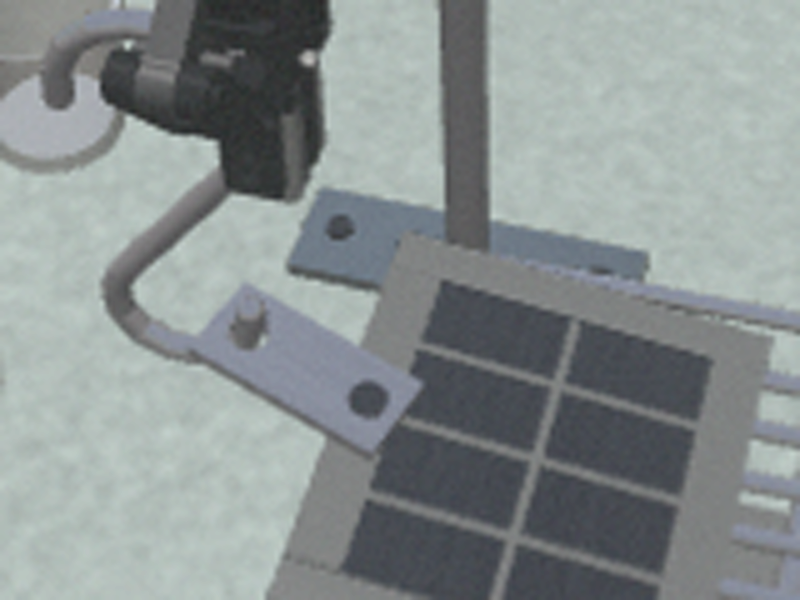

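The frame is lifting cleanly on the hook, so I'll continue along the arc.

Emit:
send_rows:
  deltas:
    - [0, 0.005, 0, -0.027, 0, 0, 0]
    - [0, 0.011, 0, -0.056, 0, 0, 0]
    - [0, 0.018, 0, -0.084, 0, 0, 0]
    - [0, 0.026, 0, -0.112, 0, 0, 0]
    - [0, 0.034, 0, -0.14, 0, 0, 0]
    - [0, 0.043, 0, -0.167, 0, 0, 0]
    - [0, 0.053, 0, -0.194, 0, 0, 0]
    - [0, 0.063, 0, -0.221, 0, 0, 0]
    - [0, 0.074, 0, -0.247, 0, 0, 0]
    - [0, 0.086, 0, -0.274, 0, 0, 0]
    - [0, 0.112, 0, -0.325, 0, 0, 0]
    - [0, 0.14, 0, -0.376, 0, 0, 0]
    - [0, 0.171, 0, -0.424, 0, 0, 0]
    - [0, 0.205, 0, -0.471, 0, 0, 0]
    - [0, 0.223, 0, -0.494, 0, 0, 0]
    - [0, 0.241, 0, -0.516, 0, 0, 0]
    - [0, 0.241, 0, -0.516, 0, 0, 0]

```text
clock: 12.6
tcp_pos: [0.5804, 0.159, 0.3139]
orientation: [0.092, 3.139, 0.001]
contact_force: [-0.5, 0.3, -2.3]
grip_width: 0.0064
```

```bash
python3 look.py g8.png 200 180 240 180
```

```text
12.65 [0.5806 0.1589 0.3134] [ 1.1343 -0.599  -2.743 ] [0.0923 3.1392 0.0008] [-0.2592 -0.0048  0.8232]
```

View pics/g8.png

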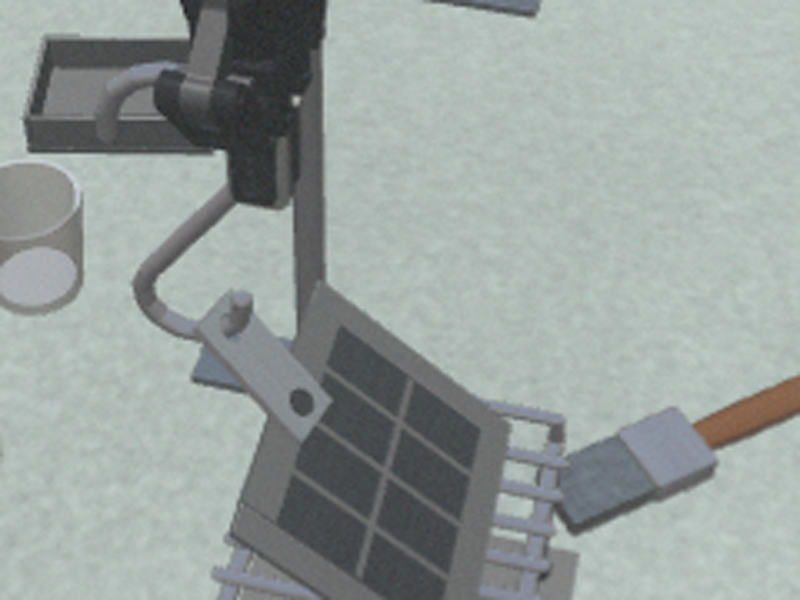

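Emit:
send_rows:
  deltas:
    - [0, 0.025, 0, -0.029, 0, 0, 0]
    - [0, 0.051, 0, -0.057, 0, 0, 0]
    - [0, 0.079, 0, -0.084, 0, 0, 0]
    - [0, 0.107, 0, -0.11, 0, 0, 0]
    - [0, 0.136, 0, -0.135, 0, 0, 0]
    - [0, 0.165, 0, -0.16, 0, 0, 0]
    - [0, 0.196, 0, -0.183, 0, 0, 0]
    - [0, 0.227, 0, -0.205, 0, 0, 0]
    - [0, 0.26, 0, -0.226, 0, 0, 0]
    - [0, 0.293, 0, -0.246, 0, 0, 0]
    - [0, 0.326, 0, -0.264, 0, 0, 0]
    - [0, 0.36, 0, -0.282, 0, 0, 0]
    - [0, 0.395, 0, -0.298, 0, 0, 0]
    - [0, 0.43, 0, -0.313, 0, 0, 0]
    - [0, 0.466, 0, -0.326, 0, 0, 0]
    - [0, 0.502, 0, -0.339, 0, 0, 0]
    - [0, 0.54, 0, -0.35, 0, 0, 0]
    - [0, 0.576, 0, -0.36, 0, 0, 0]
    - [0, 0.6, 0, -0.365, 0, 0, 0]
    - [0, 0.6, 0, -0.365, 0, 0, 0]

```text
clock: 14.32
tcp_pos: [0.4901, 0.1643, 0.368]
orientation: [0.092, 3.14, 0.001]
contact_force: [0.5, 0.2, -4.1]
grip_width: 0.0057
```

Emit:
send_rows:
  deltas:
    - [0, 0.02, 0.005, -0.01, 0, 0, 0]
    - [0, 0.05, 0.01, -0.02, 0, 0, 0]
    - [0, 0.09, 0.02, -0.03, 0, 0, 0]
    - [0, 0.13, 0.03, -0.04, 0, 0, 0]
    - [0, 0.17, 0.04, -0.05, 0, 0, 0]
    - [0, 0.2, 0.05, -0.07, 0, 0, 0]
    - [0, 0.22, 0.06, -0.1, 0, 0, 0]
    - [0, 0.23, 0.065, -0.13, 0, 0, 0]
    - [0, 0.24, 0.07, -0.16, 0, 0, 0]
    - [0, 0.24, 0.07, -0.19, 0, 0, 0]
    - [0, 0.24, 0.07, -0.22, 0, 0, 0]
    - [0, 0.24, 0.07, -0.25, 0, 0, 0]
    - [0, 0.24, 0.07, -0.28, 0, 0, 0]
    - [0, 0.24, 0.07, -0.31, 0, 0, 0]
    - [0, 0.24, 0.07, -0.34, 0, 0, 0]
    - [0, 0.24, 0.07, -0.37, 0, 0, 0]
    - [0, 0.24, 0.07, -0.39, 0, 0, 0]
    - [0, 0.24, 0.07, -0.4, 0, 0, 0]
    - [0, 0.24, 0.07, -0.4, 0, 0, 0]
    - [0, 0.24, 0.07, -0.4, 0, 0, 0]

```text
clock: 15.98
tcp_pos: [0.4554, 0.1768, 0.4276]
orientation: [-0.093, -3.14, -0.0]
contact_force: [0.7, -0.7, -4.6]
grip_width: 0.0063
```

```bash
python3 look.py g9.png 160 40 400 300; python3 - <<'E'
from h import *
np.set_printoptions(precision=4,suppress=True)
o=r.get_obs();print(o['joints'],[r.get_obs()['contact_force'] for _ in range(2)],o['moment'],proj(grab('side'),[o['tcp_pos'],o['tcp_pos']+[.028,0,-.092],o['tcp_pos']+[.028,0,-.237]]))
E
```

```text
16.0333 [0.4553 0.1767 0.4275] [ 0.2062 -0.0753 -3.9811] [-0.0928 -3.1399  0.0003] [-1.1014 -0.0727  1.583 ]
[-0.8044  0.021   0.3157  1.7326 -0.0066  1.3893  1.0241] [array([ 0.2062, -0.0753, -3.9811]), array([ 0.2062, -0.0753, -3.9811])] [-0.012   0.0872  0.0266] [[399.0461 170.884 ]
 [361.4994 237.0672]
 [352.0697 317.8512]]
```

Wrist force is -4 N, which is the hook plus about 0.3 kg of screen, so it is carrying the load. I'll move it smoothly towards the rail.

Emit:
send_rows:
  deltas:
    - [0, 0, -0.01, 0, 0, 0, 0]
    - [0, 0, -0.03, 0, 0, 0, 0]
    - [0, -0.004, -0.06, 0, 0, 0, 0]
    - [0, -0.006, -0.1, 0, 0, 0, 0]
    - [0, -0.009, -0.15, 0, 0, 0, 0]
    - [0, -0.012, -0.205, 0, 0, 0, 0]
    - [0, -0.016, -0.26, 0, 0, 0, 0]
    - [0, -0.019, -0.32, 0, 0, 0, 0]
    - [0, -0.023, -0.38, 0, 0, 0, 0]
    - [0, -0.026, -0.44, 0, 0, 0, 0]
    - [0, -0.03, -0.5, 0, 0, 0, 0]
    - [0, -0.034, -0.56, 0, 0, 0, 0]
    - [0, -0.037, -0.62, 0, 0, 0, 0]
    - [0, -0.041, -0.68, 0, 0, 0, 0]
    - [0, -0.044, -0.74, 0, 0, 0, 0]
    - [0, -0.048, -0.8, 0, 0, 0, 0]
    - [0, -0.052, -0.86, 0, 0, 0, 0]
    - [0, -0.055, -0.92, 0, 0, 0, 0]
    - [0, -0.06, -0.98, 0, 0, 0, 0]

```text
clock: 17.67
tcp_pos: [0.4556, 0.0285, 0.4277]
orientation: [-0.093, -3.14, -0.0]
contact_force: [-0.4, -0.1, -4.9]
grip_width: 0.0062
```

Emit:
send_rows:
  deltas:
    - [0, -0.004, -0.06, 0, 0, 0, 0]
    - [0, -0.007, -0.12, 0, 0, 0, 0]
    - [0, -0.011, -0.18, 0, 0, 0, 0]
    - [0, -0.014, -0.24, 0, 0, 0, 0]
    - [0, -0.018, -0.3, 0, 0, 0, 0]
    - [0, -0.022, -0.36, 0, 0, 0, 0]
    - [0, -0.025, -0.42, 0, 0, 0, 0]
    - [0, -0.029, -0.48, 0, 0, 0, 0]
    - [0, -0.032, -0.54, 0, 0, 0, 0]
    - [0, -0.036, -0.6, 0, 0, 0, 0]
    - [0, -0.04, -0.66, 0, 0, 0, 0]
    - [0, -0.043, -0.72, 0, 0, 0, 0]
    - [0, -0.047, -0.78, 0, 0, 0, 0]
    - [0, -0.05, -0.84, 0, 0, 0, 0]
    - [0, -0.054, -0.9, 0, 0, 0, 0]
    - [0, -0.058, -0.96, 0, 0, 0, 0]

```text
clock: 19.0
tcp_pos: [0.4558, -0.1157, 0.4277]
orientation: [-0.093, -3.14, -0.0]
contact_force: [-0.3, -0.2, -4.5]
grip_width: 0.0063
```

Emit:
send_rows:
  deltas:
    - [0, -0.003, -0.055, 0, 0, 0, 0]
    - [0, -0.006, -0.105, 0, 0, 0, 0]
    - [0, -0.009, -0.15, 0, 0, 0, 0]
    - [0, -0.011, -0.19, 0, 0, 0, 0]
    - [0, -0.013, -0.22, 0, 0, 0, 0]
    - [0, -0.014, -0.24, 0.01, 0, 0, 0]
    - [0, -0.015, -0.25, 0.03, 0, 0, 0]
    - [0, -0.015, -0.25, 0.06, 0, 0, 0]
    - [0, -0.015, -0.25, 0.1, 0, 0, 0]
    - [0, -0.015, -0.25, 0.15, 0, 0, 0]
    - [0, -0.015, -0.25, 0.2, 0, 0, 0]
    - [0, -0.015, -0.25, 0.25, 0, 0, 0]
    - [0, -0.015, -0.25, 0.3, 0, 0, 0]
    - [0, -0.015, -0.25, 0.34, 0, 0, 0]
    - [0, -0.015, -0.25, 0.36, 0, 0, 0]
    - [0, -0.015, -0.25, 0.37, 0, 0, 0]
    - [0, -0.015, -0.25, 0.37, 0, 0, 0]
    - [0, -0.015, -0.25, 0.37, 0, 0, 0]

```text
clock: 20.5
tcp_pos: [0.4561, -0.1524, 0.3724]
orientation: [0.093, 3.14, -0.0]
contact_force: [-0.6, -0.3, -4.3]
grip_width: 0.0057
```

```bash
python3 look.py g10.png 220 40 240 180; python3 - <<'E'
from h import *
import pickle
np.set_printoptions(precision=4,suppress=True)
o=r.get_obs();print(o['joints'],o['moment'])
f=pickle.load(open('S2.pkl','rb'))
hx=np.array([-.998,.06,0]);O=o['tcp_pos']+[0,0,.008]-.028*hx
z=np.array([0,0,1])
for n,p in dict(org=O,tip=O+.02*hx-.077*z,bigend=O-.028*hx,crown_out=O+.032*z,seat=O-.1*z,rightmost=O+.032*hx).items(): print(n,p,(proj(f,p)[0]-[220,40])*800/240)
E
```

```text
20.55 [ 0.4561 -0.1524  0.3725] [-0.3823  0.1774 -3.5897] [0.0929 3.1395 0.    ] [-0.9649  2.1171  1.2177]
[-0.4768  0.0177  0.6941  1.8593 -0.012   1.268   1.7324] [ 0.0268  0.1211 -0.0225]
org [ 0.4841 -0.1541  0.3805] [552.9633  98.5101]
tip [ 0.4641 -0.1529  0.3035] [575.269  253.2439]
bigend [ 0.512  -0.1558  0.3805] [492.8928  91.3415]
crown_out [ 0.4841 -0.1541  0.4125] [561.2019  30.2664]
seat [ 0.4841 -0.1541  0.2805] [529.8727 288.6803]
rightmost [ 0.4521 -0.1522  0.3805] [622.4769 106.8809]
```

View pics/g10.png

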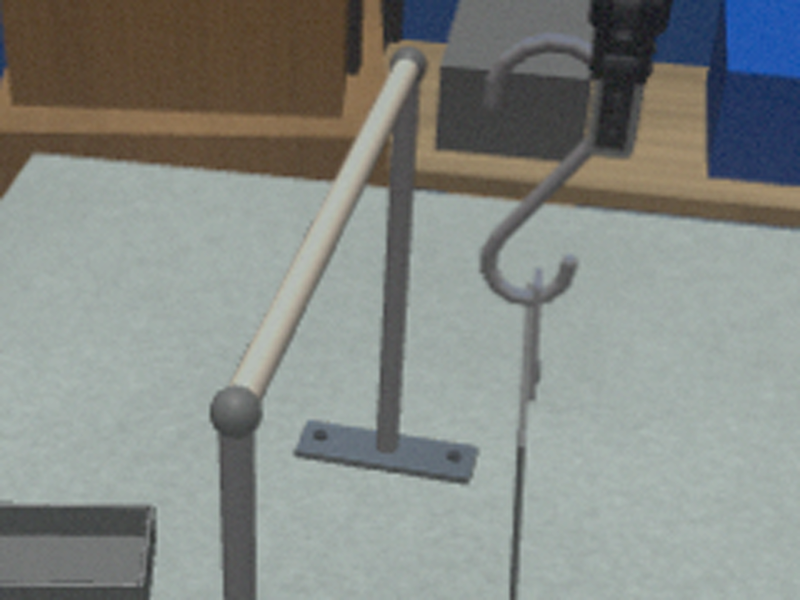

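The image shows the hook upright in the fingers (tip within about 2 mm of the prediction) and the screen hanging on the small bend. I'll lower to pass height, then go in over the rail.

Emit:
send_rows:
  deltas:
    - [0, 0, 0, 0.015, 0, 0, 0]
    - [0, 0, 0, 0.045, 0, 0, 0]
    - [0, 0, 0, 0.085, 0, 0, 0]
    - [0, 0, 0, 0.13, 0, 0, 0]
    - [0, 0, 0, 0.175, 0, 0, 0]
    - [0, 0, 0, 0.22, 0, 0, 0]
    - [0, 0, 0, 0.26, 0, 0, 0]
    - [0, 0, 0, 0.29, 0, 0, 0]
    - [0, 0, 0, 0.315, 0, 0, 0]
    - [0, 0, 0, 0.325, 0, 0, 0]
    - [0, 0, 0, 0.33, 0, 0, 0]
    - [0, 0, 0, 0.33, 0, 0, 0]

```text
clock: 21.55
tcp_pos: [0.456, -0.1524, 0.3227]
orientation: [0.093, 3.14, -0.0]
contact_force: [-0.9, 0.6, -3.5]
grip_width: 0.0061
```

Emit:
send_rows:
  deltas:
    - [0, -0.01, 0, 0, 0, 0, 0]
    - [0, -0.03, 0, 0, 0, 0, 0]
    - [0, -0.06, 0, 0, 0, 0, 0]
    - [0, -0.1, 0, 0, 0, 0, 0]
    - [0, -0.145, 0, 0, 0, 0, 0]
    - [0, -0.19, 0, 0, 0, 0, 0]
    - [0, -0.235, 0, 0, 0, 0, 0]
    - [0, -0.28, 0, 0, 0, 0, 0]
    - [0, -0.325, 0, 0, 0, 0, 0]
    - [0, -0.37, 0, 0, 0, 0, 0]
    - [0, -0.415, 0, 0, 0, 0, 0]
    - [0, -0.46, 0, 0, 0, 0, 0]
    - [0, -0.505, 0, 0, 0, 0, 0]
    - [0, -0.55, 0, 0, 0, 0, 0]
    - [0, -0.585, 0, 0, 0, 0, 0]
    - [0, -0.61, 0, 0, 0, 0, 0]
    - [0, -0.63, 0, 0, 0, 0, 0]
    - [0, -0.64, 0, 0, 0, 0, 0]
    - [0, -0.64, 0, 0, 0, 0, 0]
    - [0, -0.64, 0, 0, 0, 0, 0]

```text
clock: 23.22
tcp_pos: [0.5515, -0.1581, 0.3227]
orientation: [-0.093, -3.14, -0.0]
contact_force: [-0.3, -0.3, -4.9]
grip_width: 0.0061
```

```bash
python3 - <<'E'
from h import *
np.set_printoptions(precision=4,suppress=True)
o=r.get_obs();print(o['clock'],o['tcp_pos'],o['contact_force'],o['orientation'])
Rt=R.from_rotvec(o['orientation']);print(Rt.inv().apply(np.array([.5632,o['tcp_pos'][1]-.0006,.2700])-o['tcp_pos'])/.15)
E
```

```text
23.2167 [ 0.5515 -0.1581  0.3227] [-0.324  -0.2987 -4.9314] [-0.0931 -3.14   -0.0001]
[-0.0781  0.0006  0.3511]
```

Emit:
send_rows:
  deltas:
    - [0, -0.005, 0, 0.01, 0, 0, 0]
    - [0, -0.015, 0, 0.035, 0, 0, 0]
    - [0, -0.025, 0, 0.065, 0, 0, 0]
    - [0, -0.035, 0, 0.1, 0, 0, 0]
    - [0, -0.045, 0, 0.135, 0, 0, 0]
    - [0, -0.055, 0, 0.17, 0, 0, 0]
    - [0, -0.065, 0, 0.205, 0, 0, 0]
    - [0, -0.075, 0, 0.235, 0, 0, 0]
    - [0, -0.078, 0, 0.26, 0, 0, 0]
    - [0, -0.078, 0, 0.28, 0, 0, 0]
    - [0, -0.078, 0, 0.295, 0, 0, 0]
    - [0, -0.078, 0, 0.305, 0, 0, 0]
    - [0, -0.078, 0, 0.31, 0, 0, 0]
    - [0, -0.078, 0, 0.31, 0, 0, 0]
    - [0, -0.078, 0, 0.31, 0, 0, 0]

```text
clock: 24.47
tcp_pos: [0.5635, -0.1588, 0.2764]
orientation: [0.093, 3.14, 0.0]
contact_force: [-0.3, 0.6, -3.9]
grip_width: 0.006
```

Emit:
send_rows:
  deltas:
    - [0, 0, 0, 0.004, 0, 0, 0]
    - [0, 0, 0, 0.008, 0, 0, 0]
    - [0, 0, 0, 0.012, 0, 0, 0]
    - [0, 0, 0, 0.016, 0, 0, 0]
    - [0, 0, 0, 0.02, 0, 0, 0]
    - [0, 0, 0, 0.02, 0, 0, 0]

```text
clock: 24.97
tcp_pos: [0.5633, -0.1587, 0.273]
orientation: [-0.093, -3.14, -0.0]
contact_force: [0.7, -0.6, -4.6]
grip_width: 0.0059
```

Emit:
send_rows:
  deltas:
    - [0, 0, 0, 0.003, 0, 0, 0]
    - [0, 0, 0, 0.006, 0, 0, 0]
    - [0, 0, 0, 0.01, 0, 0, 0]
    - [0, 0, 0, 0.01, 0, 0, 0]

```text
clock: 25.3
tcp_pos: [0.5633, -0.1587, 0.2715]
orientation: [-0.093, -3.14, 0.0]
contact_force: [-0.4, -1.0, -4.2]
grip_width: 0.0063
```

Still carrying the full weight. I'll keep lowering in small steps.

Emit:
send_rows:
  deltas:
    - [0, 0, 0, 0.003, 0, 0, 0]
    - [0, 0, 0, 0.006, 0, 0, 0]
    - [0, 0, 0, 0.006, 0, 0, 0]

```text
clock: 25.55
tcp_pos: [0.5635, -0.1588, 0.271]
orientation: [0.093, 3.14, 0.0]
contact_force: [-0.9, 0.7, -2.6]
grip_width: 0.0058
```

Emit:
send_rows:
  deltas:
    - [0, 0, 0, 0.003, 0, 0, 0]
    - [0, 0, 0, 0.006, 0, 0, 0]
    - [0, 0, 0, 0.006, 0, 0, 0]

```text
clock: 25.8
tcp_pos: [0.5637, -0.1588, 0.2705]
orientation: [0.093, 3.139, 0.0]
contact_force: [-3.0, 1.5, 2.6]
grip_width: 0.0059
```

Emit:
send_rows:
  deltas:
    - [0, 0.005, 0, -0.005, 0, 0, 0]
    - [0, 0.01, 0, -0.005, 0, 0, 0]
    - [0, 0.015, 0, -0.005, 0, 0, 0]
    - [0, 0.02, 0, -0.005, 0, 0, 0]
    - [0, 0.02, 0, -0.005, 0, 0, 0]

```text
clock: 26.22
tcp_pos: [0.5607, -0.1586, 0.2708]
orientation: [0.093, 3.139, -0.0]
contact_force: [1.4, -0.6, -2.2]
grip_width: 0.0063
```

```bash
python3 - <<'E'
from h import *
np.set_printoptions(precision=4,suppress=True)
L=[]
for _ in range(4):
    grab('side');o=r.get_obs();L.append(np.r_[o['contact_force'],o['tcp_pos']])
print(np.array(L))
E
```

```text
[[ 2.1375 -0.5643 -2.1203  0.5607 -0.1586  0.2708]
 [ 1.9804  0.2671 -1.6176  0.5607 -0.1586  0.2708]
 [ 1.9784  0.7661 -1.4575  0.5607 -0.1585  0.2708]
 [ 2.4641 -0.3316 -0.4349  0.5606 -0.1586  0.2707]]
```

Emit:
send_rows:
  deltas:
    - [0, -0.004, 0, 0, 0, 0, 0]
    - [0, -0.008, 0, 0, 0, 0, 0]
    - [0, -0.008, 0, 0.002, 0, 0, 0]
    - [0, -0.008, 0, 0.002, 0, 0, 0]
    - [0, -0.008, 0, 0.002, 0, 0, 0]

```text
clock: 26.83
tcp_pos: [0.561, -0.1586, 0.2704]
orientation: [-0.093, -3.139, -0.001]
contact_force: [-5.2, 0.8, 5.6]
grip_width: 0.0062
```

```bash
python3 - <<'E'
from h import *
np.set_printoptions(precision=4,suppress=True)
L=[]
for _ in range(4):
    grab('side');o=r.get_obs();L.append(np.r_[o['contact_force'],o['tcp_pos']])
print(np.array(L))
E
```

```text
[[-5.3103  0.5821  5.2395  0.561  -0.1586  0.2704]
 [-5.3245  0.9314  4.4164  0.561  -0.1586  0.2704]
 [-5.2424  1.0508  4.0691  0.561  -0.1586  0.2704]
 [-4.7316  1.9187  4.3108  0.561  -0.1586  0.2704]]
```

Emit:
send_rows:
  deltas:
    - [0, 0.002, 0, -0.003, 0, 0, 0]
    - [0, 0.004, 0, -0.003, 0, 0, 0]
    - [0, 0.005, 0, -0.003, 0, 0, 0]
    - [0, 0.005, 0, -0.003, 0, 0, 0]

```text
clock: 27.37
tcp_pos: [0.5609, -0.1586, 0.2706]
orientation: [-0.093, -3.14, 0.0]
contact_force: [-2.7, -0.1, 0.6]
grip_width: 0.0059
```

```bash
python3 - <<'E'
from h import *
np.set_printoptions(precision=4,suppress=True)
L=[]
for _ in range(3):
    grab('side');o=r.get_obs();L.append(np.r_[o['contact_force'],o['tcp_pos']])
print(np.array(L))
E
```

```text
[[-1.1049  0.6689  0.1522  0.5609 -0.1586  0.2706]
 [-1.0446  1.3403 -1.1502  0.5609 -0.1586  0.2706]
 [-2.1552  0.5855 -1.0779  0.5609 -0.1586  0.2707]]
```

Emit:
send_rows:
  deltas:
    - [0, 0.002, 0, 0, 0, 0, 0]
    - [0, 0.002, 0, 0, 0, 0, 0]
    - [0, 0.002, 0, 0, 0, 0, 0]
    - [0.1, 0.002, 0, 0, 0, 0, 0]
    - [0.15, 0.002, 0, 0, 0, 0, 0]
    - [0.2, 0.002, 0, 0, 0, 0, 0]
    - [0.3, 0.002, 0, 0, 0, 0, 0]
    - [0.5, 0.002, 0, 0, 0, 0, 0]
    - [0.7, 0.002, 0, 0, 0, 0, 0]
    - [0.7, 0.002, 0, 0, 0, 0, 0]
    - [0.7, 0.002, 0, 0, 0, 0, 0]
  squeeze: 20

```text
clock: 28.43
tcp_pos: [0.5605, -0.1586, 0.2708]
orientation: [-0.093, -3.14, -0.0]
contact_force: [-0.4, -0.2, -0.2]
grip_width: 0.0597
```

```bash
python3 look.py e1.png 220 40 240 180; python3 - <<'E'
from h import *
np.set_printoptions(precision=4,suppress=True)
o=r.get_obs();print(o['grip_width'],o['contact_force'])
a=grab('side')['pixels'].astype(int);L=[]
for _ in range(6):
    b=grab('side')['pixels'].astype(int);d=np.abs(b-a).max(2)>40;L.append(d.sum());a=b
print(L, np.argwhere(d)[:5])
E
```

```text
28.4833 [ 0.5606 -0.1586  0.2708] [0.5507 0.912  0.5399] [ 0.0929  3.1402 -0.0001] [-0.2682  2.1169  0.5385]
0.05996112306149111 [0.5507 0.912  0.5399]
[np.int64(104), np.int64(76), np.int64(16), np.int64(0), np.int64(0), np.int64(1)] [[233 313]]
```

Emit:
send_rows:
  deltas:
    - [0.7, 0, 0, -0.05, 0, 0, 0]
    - [0.7, 0, 0, -0.12, 0, 0, 0]
    - [0.7, 0, 0, -0.2, 0, 0, 0]
    - [0.7, 0, 0, -0.35, 0, 0, 0]
    - [0.7, 0, 0, -0.5, 0, 0, 0]
    - [0.7, 0.1, 0, -0.7, 0, 0, 0]
    - [0.7, 0.3, 0, -0.9, 0, 0, 0]
    - [0.7, 0.5, 0, -1, 0, 0, 0]
    - [0.7, 0.7, 0, -1, 0, 0, 0]
    - [0.7, 0.8, 0, -1, 0, 0, 0]
    - [0.7, 0.8, 0, -1, 0, 0, 0]

```text
clock: 29.75
tcp_pos: [0.4382, -0.1528, 0.4227]
orientation: [0.096, 3.137, 0.005]
contact_force: [-0.3, 0.9, 0.5]
grip_width: 0.0598
```

```bash
python3 look.py e2.png 200 60 240 180; python3 - <<'E'
from h import *
a=grab('side')['pixels'].astype(int);L=[]
for _ in range(12):
    b=grab('side')['pixels'].astype(int);L.append(int((np.abs(b-a).max(2)>40).sum()));a=b
print(L)
E
```

```text
29.8 [ 0.4399 -0.1521  0.4225] [0.4459 0.6263 0.4043] [0.0938 3.1366 0.0038] [-1.0668  2.1181  1.5593]
[4, 0, 0, 0, 0, 0, 0, 0, 0, 0, 0, 0]
```

```bash
python3 - <<'E'
from h import *
import pickle
F=pickle.load(open('F0.pkl','rb'));f=grab('side')
d=(np.abs(f['pixels'].astype(int)-F['side']['pixels']).max(2)>25).astype(np.uint8)
d=cv2.morphologyEx(d,cv2.MORPH_OPEN,np.ones((2,2)))
n,_,s,c=cv2.connectedComponentsWithStats(d)
print([(list(map(int,s[i])),c[i].round().tolist()) for i in range(1,n) if s[i][4]>60])
O=np.array([.591,-.158,.279]);y=np.array([.06,.998,0]);z=np.array([0,0,1])
for k,p in dict(crown=O+.032*z,seat=O-.1*z,rivet=O-.145*z,mid=O-.195*z,c1=O-.137*z+.065*y,c2=O-.137*z-.065*y,c3=O-.252*z+.065*y,c4=O-.252*z-.065*y).items(): print(k,proj(f,p)[0].round())
E
```

```text
[([411, 0, 29, 63, 1080], [423.0, 25.0]), ([324, 109, 13, 14, 74], [330.0, 116.0]), ([310, 179, 13, 71, 560], [316.0, 211.0]), ([633, 235, 7, 23, 105], [637.0, 248.0]), ([240, 301, 45, 69, 837], [264.0, 328.0]), ([283, 301, 73, 40, 1706], [319.0, 320.0]), ([276, 332, 31, 18, 356], [291.0, 341.0]), ([306, 338, 31, 19, 385], [321.0, 347.0]), ([270, 347, 32, 20, 431], [285.0, 356.0]), ([301, 354, 31, 20, 437], [316.0, 363.0])]
crown [317. 103.]
seat [316. 167.]
rivet [315. 187.]
mid [315. 207.]
c1 [307. 205.]
c2 [323. 164.]
c3 [306. 249.]
c4 [321. 208.]
```

The screen blob, with bounding box x 310–323 and y 179–250, is centred at (316,211). The expected middle of a hanging screen is (315,207), and nothing moved between the last frames. Handing in.

```bash
python3 -c "
from bench import r
print(r.hand_in())"
```

```text
the job is handed in; nothing more can be done
None
```

The screen is hanging on the rail by the S-hook, and I handed the job in at about 31 s of the 72 s. `hand_in` gives no verdict.

**What I did:** I took the hook off the rail and brought its tip up through the tab's hole; the wrist force showed no contact. I tipped the screen up about its plain edge, lifted it clear at about 0.3 kg, and carried it over. I then lowered hook and screen onto the rail by force feedback and let go.

**Last checks:**
- **Wrist force:** it was back to noise after release, and the gripper ended about 15 cm above and 12 cm back from its release position.
- **Screen position:** in the side view the screen was centred at (316, 211), where I expected (315, 207) for a screen hanging freely.
- **Swing:** the side-camera frames did not change over the last 0.6 s.

**Not as clean as planned:**
- While I was seating the hook, the wrist force rose to about 5 N sideways and 5.6 N upward. That put roughly 10–11 N on the rail, under the 15 N limit, and I eased it off before releasing.
- The final picture could not be viewed because the 12-picture limit was used up, so the end state was checked only by comparing pixels.
- The forces between hook and screen were never measured on their own; I judged them only from the wrist force.

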